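# Travel check of a sprung flask cradle

### The arm

A 6-joint arm with a two-finger parallel gripper is mounted at the origin on a cart in front of the work surface, level with it; the furniture and walls round the work are solid. World frame = base frame: x ahead of the robot, y to its left, z up, the work surface at z = 0. Lengths are in mm, angles in degrees, forces in N, time in s.
With the tool pointing down it reaches from about 300 to 850 mm from the base axis. Payload 4.2 kg.
Tool frame: the origin (TCP) lies on the centre line of the jaws, within the pads' length; the fingertips stand 14 mm ahead of it and the grasp point (between the pads) lies 5 mm behind it; z points along the fingers, y is the line along which they close (so a half turn about z gives the same grasp; the last joint's range is limited). The gripper opens to 91 mm and grips with 3 to 60 N. Pads are 32 mm wide; open, the fingers measure 118 mm over their backs; the gripper's body (76 mm by 178 mm) begins 60 mm behind the grasp point.
Start: joints at [-78.094, 18.312, 89.639, -0, 72.044, -1.146], TCP at [129.857, -560.16, 227.976] pointing down, gripper open.
Joint ranges: [-177.97, 177.97], [-48.28, 115.42], [12.27, 149.76], [-77.06, 257.06], [2.81, 150.46], [-146.56, 146.56]. Speed limits (degrees/s): [147.25, 147.25, 180, 180, 180, 180].

### API

Orientations are given as [roll, pitch, yaw] about the fixed x, y, z axes, in that order (R = Rz(yaw) Ry(pitch) Rx(roll)).
In Python, from workcell import env gives the robot as it stands.
- The arm moves only by the tool arm_command, never from a script. Its argument "motion" is a list of rows, each an object with "offset": the shift along the tool's x, y, z in m, a list of three; "spin": the turn about the tool's z in rad. In form: [{"offset": [tx, ty, tz], "spin": spin}, ...]. A call has 1 to 5 rows; each row shifts and turns the commanded pose from where the row before left it, along the tool's axes as they then stand; what a row does not reach is not made up. A row lasts 1/8 s, in which the tool goes at most 62.5 mm and 10.7 degrees, less where a joint would pass 70% of its speed; a pose out of reach is approached as far as the arm can. A call with a gripper value outside its range is refused whole. "jaw" is the finger opening in m, from 0 to 0.0912, set as the call begins (left out, the last holds). The fingers move at their own pace and stop on an object; "newtons" is the grip in N (left out, the last holds). Time passes only in rows, so rows that do not move let the fingers close. It gives the time, the measured TCP pose, the force, the opening and the grip force at its end, in the units of the state.
- env.state(): the state, without advancing time (a new reading comes with each control period).
- env.grab_frame(name): name is "scene" or "side" or "wrist"; returns (picture, depth): 420x560x3 uint8, blue, green, red; 420x560 float32, mm along the optical axis (not along the pixel's ray), 0 where there is no reading.
- env.camera_model(name): a dict with "fx", "fy", "cx", "cy" (pixels), "eye" and "rotation" of the camera in the world; the wrist camera has in their place "hand_eye" (4x4, takes a point from camera to tool coordinates, whose origin is the TCP and whose axes are the flange's). Camera axes: x right, y down, z forward; pixel columns grow to the right and rows downward; lengths in mm; the calibration is good to about 2 mm. A picture is of the moment at which its call begins: read the wrist's pose just before it. camera_model takes no time and is no camera call.
- env.job_done(): hands the job in; it is judged then, once.
Trained networks look in the newest picture that a camera, given by its name, has taken for a name from the list of things; names that differ only in an ending like _2 or _b are one class to them, and where a whole thing is asked for, a point or a joint stands for the part that bears it (a point fixed in the world has none). Each returns a list of dicts, best first, with "score" (0 to 1); they miss things now and then, are a little off and sometimes report something else, mostly with a low value. They report only what shows in the picture. A call takes as long as a camera call.
- env.boxes_of(camera, target): "bbox" ([left, top, right, bottom] in pixels, round what is visible of it).
- env.pinpoint(camera, target): "location" ([column, row] in pixels: a listed point, or the origin of a listed thing).
The state is a dict: "time_s": time; "qpos": joint angles; "qvel": joint speeds; "effort": joint torques, N m; "ee_pos": TCP position; "ee_rot": TCP orientation; "force": force on the tool from outside, world axes, zero at the start; "torque": the same for the moment, N m; "gripper_width": finger opening in mm; "gripper_force": force on a finger pad.
Only numpy, scipy, OpenCV 4.12 (cv2) and the standard library are available. Lean on these libraries where they do the work, as an engineer would, in place of code of your own. Each camera call takes 0.05 s, during which the arm holds its last target. There are 200 camera calls.

### The job

We are checking the travel of the sprung flask cradle. First stand the graduated try square on the bench with its stock flush against the cradle base's front edge (the edge nearest you, where the ring's index finger points) and its blade right in front of that finger, and let go of it. Then take the round flask by its neck, keep it upright, seat it in the cradle's ring, press the ring fully down to its stop without forcing the glass, and finish holding it down like that so I can read the height; leave the square flush and everything else where it is.

Things in the scene. Friction and masses are not known exactly. Their poses are not given: they have to be found in the camera images.
- cradle: sprung flask cradle; it does not shift. Flat aluminium base plate 167 (x) x 170 (y) x 12 mm high; origin on the bench under the ring's centre, x axis pointing away from the front edge. Three guide posts with coil springs, 82 mm high, stand 58 mm from the ring's axis at 0, 120 and 240 degrees from x (two of them nearer the front)
- front_edge (a point): middle of the top of the base plate's front edge: a straight vertical face 12 mm high at x = -95 mm of the cradle's frame, along its y from -85 to 85 mm
- index_tip (a point): tip of the ring's index finger, a flat strip 12 mm wide that reaches from the ring forward to 3 mm short of the front edge, 54 mm above the bench while the ring is up
- cradle_ring (a joint): how far the ring is pressed down: 0 up, 0.018 m on its stop. Springs push it up with 6 N at 0 (enough to carry the flask) and 13 N at the stop
- ring_seat (a point): centre of the cradle's rubber-covered round ring, which moves up and down with it: 60 mm above the bench when up. Ring bar 8 mm thick on a 74 mm circle, opening 66 mm, its outer carrier 94 mm. The flask's ball sits in it with the flask's origin 15 mm below this point
- square: standing try square, 0.35 kg. Stock: dark steel bar 110 mm long (its x axis) x 24 mm wide (y) x 26 mm high, the same on both long sides; a thin steel blade with scale lines, 18 x 3 mm, stands up at its +x end to 110 mm above the bench. Origin: centre of the stock's underside, z up
- square_blade (a point): foot of the square's blade: on the stock's top, 46 mm from its origin along x, 26 mm up
- flask: round-bottomed amber glass flask with a white stopper, 0.2 kg, 142 mm tall in all: ball 84 mm in diameter, straight neck 32 mm in diameter from 85 mm to the stopper's top at 142 mm. Origin at the lowest point of the ball, z up the neck
- flask_stand: cork ring on the bench, 96 mm across, 24 mm high, in which the flask stands at first (flask's origin 10 mm above the bench). It does not move. Origin at its centre on the bench
- small_dish: bystander: covered dish, 59 mm across, 14 mm high
- tally_counter: bystander: small hand counter, about 50 mm across, 36 mm high
- lab_timer: bystander: flat timer, 76 x 76 x 18 mm
- pen: bystander: pen, 143 mm long

How it is judged:
By the outcome, as a careful person would: the job done as asked, in the order asked, and still so for the second after the job is handed in, while the arm keeps its last pose, push and grip.
It also fails if it takes over 67 s, if anything falls off the work surface, if the arm or the gripper's body presses on something with over 40 N, if the wrist force passes 120 N, or if a joint passes its speed limit or range.

## Working session

There is one attempt and no reset: what is moved stays moved. The work goes in short steps, Python scripts to look and compute and a tool call to move; the robot and the scene stay as the last step left them, time stands still between calls to the robot, and variables do not carry over. Pictures are saved under pics/ and viewed, at most 10 in all, crops included, and the job is handed in when it is done.

Besides the shell and the picture viewer there is one more tool, called after "Request:" in YAML: its name, and indented under it one key for each argument. arm_command: Moves the arm, as the interface text tells. Its arguments: {"type":"object","properties":{"motion":{"type":"array"},"jaw":{"type":"number"},"newtons":{"type":"number"}},"required":["motion"]}

```bash
ls; mkdir -p pics; cat > h.py <<'E'
import numpy as np, cv2
from workcell import env
from scipy.spatial.transform import Rotation as R
def cam(n):
    m=env.camera_model(n)
    if 'eye' in m: return m,np.array(m['rotation']),np.array(m['eye'])
    s=env.state(); H=np.array(m['hand_eye'])
    Rt=R.from_euler('xyz',s['ee_rot'],degrees=True).as_matrix()
    return m,Rt@H[:3,:3],Rt@H[:3,3]+np.array(s['ee_pos'])
def ray(n,p,z=None,d=None,C=None):
    m,Rm,e=C or cam(n)
    v=np.array([(p[0]-m['cx'])/m['fx'],(p[1]-m['cy'])/m['fy'],1.])
    w=Rm@v
    return e+w*(d if d is not None else (z-e[2])/w[2])
def proj(n,P,C=None):
    m,Rm,e=C or cam(n)
    c=(np.atleast_2d(P)-e)@Rm
    return np.c_[c[:,0]/c[:,2]*m['fx']+m['cx'],c[:,1]/c[:,2]*m['fy']+m['cy']]
def cloud(n,dep,C=None):
    m,Rm,e=C or cam(n)
    v,u=np.mgrid[:dep.shape[0],:dep.shape[1]]
    c=np.stack([(u-m['cx'])/m['fx']*dep,(v-m['cy'])/m['fy']*dep,dep],-1)
    P=c@Rm.T+e; P[dep==0]=np.nan
    return P
E
python3 - <<'E'
from h import *
print(env.state())
for n in('scene','side','wrist'):
    C=cam(n); im,d=env.grab_frame(n); cv2.imwrite(f'pics/{n}0.png',im); np.save(f'{n}0.npy',d)
    print(n,C[2],C[1][:,2],C[0]['fx'])
    if n=='wrist': continue
    for t,z in dict(cradle=0,front_edge=12,index_tip=54,ring_seat=60,square=0,square_blade=26,flask=10,flask_stand=0,small_dish=0,tally_counter=0,lab_timer=0,pen=0).items():
        r=env.pinpoint(n,t)
        for q in r[:1]: print(t,np.round(q['location']),round(q['score'],2),np.round(ray(n,q['location'],z)))
cv2.imwrite('pics/both.png',np.hstack([cv2.imread('pics/scene0.png'),cv2.imread('pics/side0.png')])[:, :])
E
```

```text
pics
{'time_s': 0.0, 'qpos': array([-7.80940469e+01,  1.83507483e+01,  8.97073444e+01, -9.82274336e-04,
        7.20414903e+01, -1.14602277e+00]), 'qvel': array([ 0.04084774,  0.06542669,  0.06752371,  0.0244428 , -0.07515561,
        0.00291926]), 'effort': array([-1.68441002e-03, -4.12461627e+01, -2.31976658e+01,  7.25866947e-02,
        4.55584796e-02, -1.29714181e-04]), 'ee_pos': array([ 129.75109183, -559.67910358,  227.1228338 ]), 'ee_rot': array([-1.79900418e+02, -1.05800864e-03,  1.30522786e+01]), 'force': array([0.43925757, 0.34082366, 0.40756547]), 'torque': array([-0.04177619, -0.00065742,  0.04609975]), 'gripper_force': 0.0, 'gripper_width': 91.284349638156}Traceback (most recent call last):
  File "<stdin>", line 5, in <module>
IndexError: too many indices for array: array is 1-dimensional, but 2 were indexed
```

View pics/scene0.png

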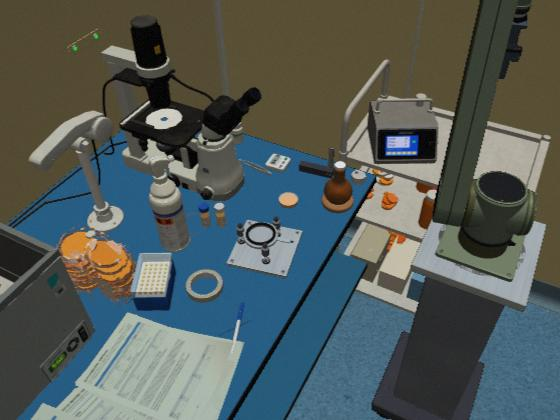

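The scene view shows the cradle at about (265,245), the flask in its stand at (338,190), and the square behind it (stock at (316,169), blade at (332,160)). The rotation field isn't a matrix, so I'll check its form.

```bash
python3 - <<'E'
from workcell import env
for n in('scene','side','wrist'): print(env.camera_model(n))
E
```

```text
{'fx': 535.9845621167198, 'fy': 535.9845621167198, 'cx': 283.9585762072243, 'cy': 213.4385000418061, 'eye': array([   7.32906603, 1129.16920978, 1120.72067498]), 'rotation': array([-135.08978475,    0.73065416, -152.34568336])}
{'fx': 448.59450467958516, 'fy': 448.59450467958516, 'cx': 289.6975657530932, 'cy': 207.80117570136636, 'eye': array([ 299.70324505, 1007.02623337,  590.14616522]), 'rotation': array([-123.38744894,    1.41453535, -165.93177413])}
{'fx': 329.6685593049401, 'fy': 329.6685593049401, 'cx': 279.97405419234497, 'cy': 209.78806519604274, 'hand_eye': array([[ 2.00986732e-04, -9.63071264e-01, -2.69246543e-01,
         7.63624975e+01],
       [ 9.99999416e-01,  4.79591832e-04, -9.68979934e-04,
         9.15509147e-01],
       [ 1.06232517e-03, -2.69246191e-01,  9.63070797e-01,
        -1.57387202e+02],
       [ 0.00000000e+00,  0.00000000e+00,  0.00000000e+00,
         1.00000000e+00]])}
```

```bash
sed -i "s/m,np.array(m\['rotation'\]),/m,R.from_euler('xyz',m['rotation'],degrees=True).as_matrix(),/" h.py
python3 - <<'E'
from h import *
for n in('scene','side','wrist'):
    C=cam(n); im,d=env.grab_frame(n); cv2.imwrite(f'pics/{n}0.png',im); np.save(f'{n}0.npy',d)
    print(n,C[2],C[1][:,2])
    if n=='wrist': continue
    for t,z in dict(cradle=0,front_edge=12,index_tip=54,ring_seat=60,square=0,square_blade=26,flask=10,flask_stand=0,small_dish=0,tally_counter=0,lab_timer=0,pen=0).items():
        r=env.pinpoint(n,t)
        for q in r[:1]: print(t,np.round(q['location']),round(q['score'],2),np.round(ray(n,q['location'],z)))
E
```

```text
scene [   7.32906603 1129.16920978 1120.72067498] [ 0.33567843 -0.62115579 -0.70815639]
cradle [262. 248.] 0.57 [530. 296.   0.]
front_edge [294. 252.] 0.74 [439. 274.  12.]
index_tip [292. 244.] 0.75 [442. 286.  54.]
ring_seat [260. 231.] 0.69 [537. 289.  60.]
square [318. 172.] 0.65 [530. -70.   0.]
square_blade [330. 168.] 0.6 [491. -74.  26.]
flask [357. 180.] 0.65 [400. -81.  10.]
flask_stand [340. 201.] 0.77 [414.  21.   0.]
small_dish [287. 202.] 0.56 [553. 100.   0.]
lab_timer [279. 168.] 0.78 [647. -28.   0.]
pen [236. 331.] 0.58 [456. 555.   0.]
side [ 299.70324505 1007.02623337  590.14616522] [ 0.21613882 -0.8066231  -0.55013015]
cradle [273. 247.] 0.97 [530. 297.   0.]
front_edge [315. 243.] 0.73 [443. 278.  12.]
index_tip [312. 227.] 0.57 [448. 281.  54.]
ring_seat [270. 224.] 0.61 [533. 296.  60.]
square [306. 164.] 0.96 [542. -86.   0.]
square_blade [322. 160.] 0.81 [492. -70.  26.]
flask [339. 187.] 0.88 [430.  40.  10.]
flask_stand [346. 189.] 0.85 [412.  28.   0.]
small_dish [284. 197.] 0.58 [557.  97.   0.]
tally_counter [357. 166.] 0.64 [401. -98.   0.]
lab_timer [315. 242.] 0.46 [446. 260.   0.]
pen [271. 348.] 0.86 [460. 549.   0.]
wrist [ 204.43179423 -543.79752995  385.34490437] [-0.26251117 -0.05989737 -0.96306811]
```

View pics/side0.png

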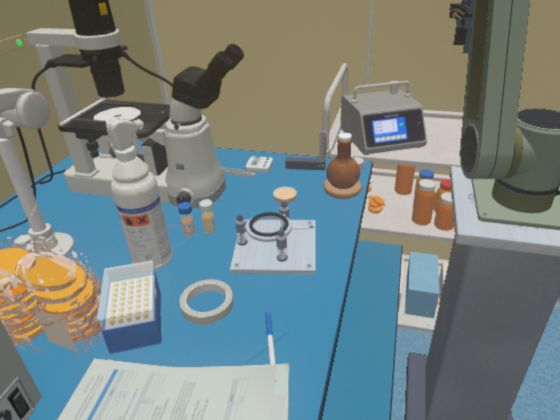

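The side view agrees with the scene view: cradle plate at (275,245) with its index finger pointing right to (312,227), square stock at (306,163) with the blade at its right end, and the flask at (343,175). I'll fit poses from the depth images.

```bash
python3 - <<'E'
from h import *
for n in('scene','side'):
    P=cloud(n,np.load(n+'0.npy')); X,Y,Z=P[...,0],P[...,1],P[...,2]
    def sel(c,r,z0,z1): return P[(np.hypot(X-c[0],Y-c[1])<r)&(Z>z0)&(Z<z1)]
    s=sel((540,-78),75,20,32); r=cv2.minAreaRect(s[:,:2].astype(np.float32)); print(n,'stock',len(s),r, np.median(s[:,2]))
    b=sel((540,-78),85,40,115); print('blade',len(b),np.median(b,0),b.min(0),b.max(0))
    p=sel((520,292),140,7,18); r=cv2.minAreaRect(p[:,:2].astype(np.float32)); print('plate',len(p),r,np.median(p[:,2]))
    f=sel((415,25),60,110,160); print('neck',len(f),np.median(f,0),f.min(0),f.max(0))
    g=sel((531,294),60,52,68); print('ring',len(g),cv2.minEnclosingCircle(g[:,:2].astype(np.float32)),np.median(g[:,2]))
    bench=sel((480,150),60,-20,10);print('bench',np.median(bench[:,2]))
    H={}
    for x in range(250,800,50):
        print(x,[int(np.nan_to_num(np.nanmax(np.where((abs(X-x)<25)&(abs(Y-y)<25),Z,-99)))) for y in range(-200,450,50)])
E
```

```text
scene stock 183 ((535.69580078125, -62.608245849609375), (109.9063949584961, 34.72560119628906), 5.846215724945068) 24.50424067127483
blade 104 [490.53062035 -69.58491144  76.58699612] [482.12583413 -77.86641378  40.39385164] [499.96626587 -63.37017645 113.91133311]
plate 2056 ((520.47705078125, 271.9704284667969), (182.32728576660156, 218.92124938964844), 9.644003868103027) 11.109404813211313
neck 189 [415.79057627  44.90307065 138.28333994] [401.6249416   17.89999579 110.11248633] [434.00074602  55.90964505 156.72492172]
ring 469 ((530.7733154296875, 294.43505859375), 59.47524642944336) 59.534610040957205
bench -0.9584151751396348
250 [-18, -99, -99, -99, -99, -99, -99, -99, -30, -28, -28, -31, -28]
300 [-16, -99, -99, -99, -99, -99, -99, -99, -29, -30, -30, -30, -27]
350 [44, 1, 4, 7, 16, 22, 5, 4, 4, 5, 3, 4, 7]
400 [62, 3, 35, 32, 152, 156, 70, 5, 6, 5, 5, 9, 5]
450 [-16, 4, 17, -99, 151, 154, 59, 5, 14, 54, 57, 18, 5]
500 [132, 4, 104, 113, 4, 6, 12, 5, 18, 82, 69, 83, 15]
550 [-99, 1, 23, 32, 4, 14, 21, 17, 4, 66, 67, 65, 16]
600 [-99, 5, 4, 30, 5, 4, 16, 4, 12, 53, 83, 17, 15
[... 765 characters left out ...]
604549407958984) 59.334851444512765
bench -0.1465689609100309
250 [-20, -99, -99, -99, -99, -99, -99, -99, -33, -33, -33, -33, -32]
300 [-20, -99, -99, -99, -99, -99, -99, -99, -32, -32, -32, -32, -32]
350 [40, 1, 2, 3, 2, 14, 2, 2, 1, 2, 2, 2, 1]
400 [55, 1, 36, 26, 153, 153, 69, 3, 3, 3, 2, 2, 3]
450 [-20, -99, -99, -99, 152, 153, 67, 2, 15, 55, 58, 14, 2]
500 [134, 2, 26, 110, 2, 2, 2, 2, 14, 83, 64, 82, 13]
550 [-99, 2, 26, 29, 2, 15, 17, 14, 13, 66, 65, 65, 14]
600 [-99, 1, 3, 28, 3, 12, 17, 2, 12, 56, 83, 14, 15]
650 [-99, 3, 2, 20, 19, 2, 364, 364, 361, 73, 70, 3, 3]
700 [-99, 1, 14, 18, 17, 3, 302, 348, 342, 76, 77, 167, 189]
750 [-99, 2, 3, 3, 10, 2, 314, 313, 307, 58, 77, 300, 306]
```

```bash
python3 - <<'E'
from h import *
A=None
for n in('scene','side'):
    P=cloud(n,np.load(n+'0.npy')); X,Y,Z=P[...,0],P[...,1],P[...,2]
    A2=np.array([[int(np.nan_to_num(np.nanmax(np.where((abs(X-x)<25)&(abs(Y-y)<25),Z,-999)))) for y in range(-700,-100,50)] for x in range(100,900,50)])
    A=A2 if A is None else np.maximum(A,A2)
for x,r in zip(range(100,900,50),A): print(x,list(r))
E
```

```text
100 [np.int64(400), np.int64(78), np.int64(399), np.int64(456), np.int64(457), np.int64(337), np.int64(-33), np.int64(-32), np.int64(-34), np.int64(-22), np.int64(-20), np.int64(-791)]
150 [np.int64(335), np.int64(335), np.int64(336), np.int64(453), np.int64(447), np.int64(335), np.int64(-35), np.int64(-35), np.int64(-35), np.int64(-20), np.int64(-21), np.int64(447)]
200 [np.int64(335), np.int64(335), np.int64(335), np.int64(-34), np.int64(-34), np.int64(-32), np.int64(-30), np.int64(-32), np.int64(52), np.int64(-19), np.int64(-16), np.int64(591)]
250 [np.int64(369), np.int64(112), np.int64(-18), np.int64(-31), np.int64(-31), np.int64(-34), np.int64(102), np.int64(106), np.int64(103), np.int64(40), np.int64(-18), np.int64(-883)]
300 [np.int64(365), np.int64(143), np.int64(-17), np.int64(-37), np.int64(-290), np.int64(137), np.int64(152), np.int64(105), np.int64(104), np.int64(79), np.int64(-16), np.int64(-884)]
350 [np.int64(353), np.int64(104), np.int64(-274), np.int64(-292), np.int64(-290), np.int64(137), np.int64(152), np.int64(153), np.int64(105), np.int64(99), np.int64(44), np.i
[... 1204 characters left out ...]
p.int64(-999), np.int64(-999), np.int64(-999), np.int64(-999), np.int64(-999), np.int64(-999), np.int64(-999), np.int64(1)]
750 [np.int64(328), np.int64(-57), np.int64(-999), np.int64(-999), np.int64(-999), np.int64(-999), np.int64(-999), np.int64(-999), np.int64(-999), np.int64(-999), np.int64(-999), np.int64(3)]
800 [np.int64(328), np.int64(125), np.int64(-999), np.int64(-999), np.int64(-999), np.int64(-999), np.int64(-999), np.int64(-999), np.int64(-999), np.int64(-999), np.int64(-999), np.int64(2)]
850 [np.int64(327), np.int64(-123), np.int64(-999), np.int64(-999), np.int64(-999), np.int64(-999), np.int64(-999), np.int64(-999), np.int64(-999), np.int64(-999), np.int64(-999), np.int64(2)]
```

View pics/wrist0.png

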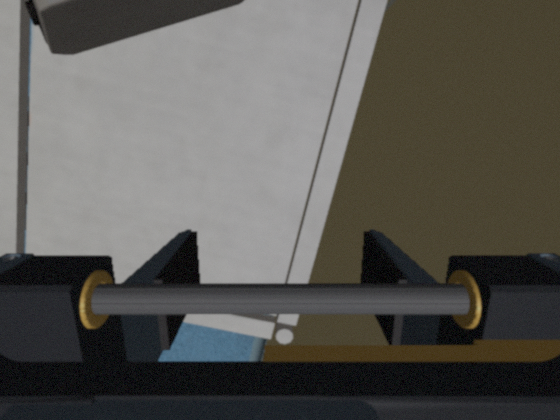

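The wrist view shows the trolley floor below the open fingers. Trolley items stand up to about 153 mm, so I'll raise the tool and travel to above the square.

Request:
arm_command:
  motion:
    - {"offset":[0,0,-0.04],"spin":0}
    - {"offset":[0.0436,-0.0323,-0.02],"spin":0}
    - {"offset":[0.0436,-0.0323,0],"spin":0}
    - {"offset":[0.0436,-0.0323,0],"spin":0}
    - {"offset":[0.0436,-0.0323,0],"spin":0}
  jaw: 0.09

```text
time_s: 2.02
ee_pos: [271.5, -393.6, 288.2]
ee_rot: [180.0, -0.0, 13.0]
force: [0.8, -0.7, -0.1]
gripper_width: 89.8
gripper_force: 0.0
```

Request:
arm_command:
  motion:
    - {"offset":[0.0436,-0.0323,0],"spin":0}
    - {"offset":[0.0436,-0.0323,0],"spin":0}
    - {"offset":[0.0436,-0.0323,0],"spin":0}
    - {"offset":[0.0436,-0.0323,0],"spin":0}
    - {"offset":[0.0436,-0.0323,0],"spin":0}

```text
time_s: 2.65
ee_pos: [447.4, -186.9, 288.2]
ee_rot: [180.0, -0.0, 13.1]
force: [1.1, -1.0, -0.3]
gripper_width: 90.3
gripper_force: 0.0
```

Request:
arm_command:
  motion:
    - {"offset":[0.0436,-0.0323,0],"spin":0}
    - {"offset":[0.0436,-0.0323,0.02],"spin":0}
    - {"offset":[0.0436,-0.0323,0.03],"spin":0}
    - {"offset":[0,0,0.0],"spin":0.09}
    - {"offset":[0,0,0],"spin":0}

```text
time_s: 3.28
ee_pos: [552.1, -63.9, 237.4]
ee_rot: [-180.0, 0.1, 8.0]
force: [-0.1, 0.2, -0.5]
gripper_width: 89.8
gripper_force: 0.0
```

```bash
cat >> h.py <<'E'
def plan(x,y,z,yaw):
    s=env.state(); Rt=R.from_euler('xyz',s['ee_rot'],degrees=True).as_matrix()
    print('t',round(s['time_s'],2),'pos',np.round(s['ee_pos'],1),'rot',np.round(s['ee_rot'],2),'j',np.round(s['qpos'],0),'F',np.round(s['force'],1),'w',round(s['gripper_width'],1))
    print('-> tool offset mm',np.round(Rt.T@(np.array([x,y,z])-s['ee_pos']),1),'spin rad',round(-np.radians((yaw-s['ee_rot'][2]+180)%360-180),3))
E
python3 - <<'E'
from h import *
C=cam('wrist'); im,d=env.grab_frame('wrist'); cv2.imwrite('pics/w1.png',im)
P=cloud('wrist',d,C); Z=P[...,2]
s=P[(np.hypot(P[...,0]-539,P[...,1]+65)<75)&(Z>18)&(Z<33)]
print(len(s),cv2.minAreaRect(s[:,:2].astype(np.float32)),np.median(s[:,2]))
b=P[(np.hypot(P[...,0]-539,P[...,1]+65)<85)&(Z>40)&(Z<115)]
print(len(b), b.min(0) if len(b) else '',b.max(0) if len(b) else '')
for t,z in dict(square=0,square_blade=26).items():
    for q in env.pinpoint('wrist',t)[:1]: print(t,q['location'],q['score'],ray('wrist',q['location'],z,C=C))
plan(552,-64,60,7.5)
E
```

```text
1900 ((539.8714599609375, -66.54877471923828), (109.60205841064453, 23.886226654052734), 7.581683158874512) 26.47644955684902
127 [485.18698995 -73.90714416  40.31067212] [503.18073808 -69.27723205 111.86056631]
square_blade [281.0, 236.4] 0.66 [493.18196532 -73.93500002  26.        ]
t 3.42 pos [551.9 -64.9 238.5] rot [ 1.7997e+02 -5.0000e-02  7.9100e+00] j [-8. 16. 91. -0. 73. 74.] F [ 0.1 -0.2  0.6] w 90.0
-> tool offset mm [  0.   -1.  178.5] spin rad 0.007
```

View pics/w1.png

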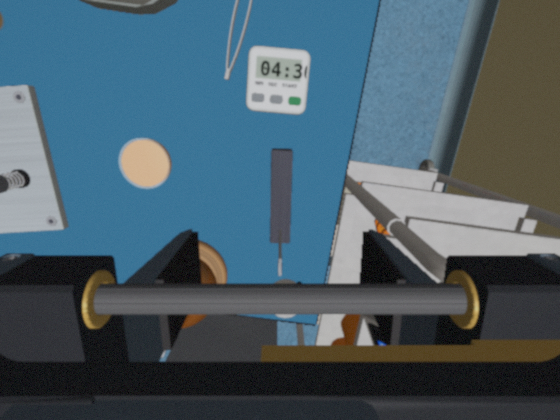

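The wrist view shows the stock at column 281, rows 150–242, with the blade below it at (280,270). A trolley rail ends near (347,178), so I'll check its clearance.

```bash
python3 - <<'E'
from h import *
C=cam('wrist'); im,d=env.grab_frame('wrist'); P=cloud('wrist',d,C)
for p in [(348,170),(350,182),(360,190),(375,205),(400,225),(430,250),(428,166)]: print(p,np.round(P[p[1],p[0]]))
X,Y,Z=P[...,0],P[...,1],P[...,2]
m=(Z>85)&(Z<170)&(Y<-90)&(X>480)&(X<620); print(m.sum(),np.round(P[m][np.argsort(-Y[m])[:5]]))
E
```

```text
(348, 170) [ 491. -306. -717.]
(350, 182) [ 521. -215. -274.]
(360, 190) [ 522. -217. -194.]
(375, 205) [ 521. -216.  -90.]
(400, 225) [ 522. -220.    8.]
(430, 250) [ 522. -221.   89.]
(428, 166) [ 534. -618. -816.]
552 [[ 513. -214.   90.]
 [ 512. -214.   92.]
 [ 513. -214.   89.]
 [ 514. -214.   93.]
 [ 509. -214.  101.]]
```

Request:
arm_command:
  motion:
    - {"offset":[0.003,0.0005,0.055],"spin":0.006}
    - {"offset":[0,0,0.055],"spin":0}
    - {"offset":[0,0,0.055],"spin":0}
    - {"offset":[0,0,0.0425],"spin":0}
    - {"offset":[0,0,0],"spin":0}

```text
time_s: 4.1
ee_pos: [552.6, -64.8, 28.2]
ee_rot: [-179.9, 0.4, 7.5]
force: [0.1, 0.4, 1.0]
gripper_width: 90.0
gripper_force: 0.0
```

Request:
arm_command:
  motion:
    - {"offset":[0,0,0],"spin":0}
    - {"offset":[0,0,0],"spin":0}
    - {"offset":[0,0,0],"spin":0}
    - {"offset":[0,0,0],"spin":0}
    - {"offset":[0,0,0],"spin":0}
  jaw: 0.015
  newtons: 40

```text
time_s: 4.72
ee_pos: [555.1, -64.5, 30.7]
ee_rot: [180.0, -0.0, 7.6]
force: [0.7, 0.5, 0.0]
gripper_width: 42.7
gripper_force: 0.0
```

Request:
arm_command:
  motion:
    - {"offset":[0,0,0],"spin":0}
    - {"offset":[0,0,0],"spin":0}
    - {"offset":[0,0,0],"spin":0}
    - {"offset":[0,0,0],"spin":0}

```text
time_s: 5.22
ee_pos: [555.0, -64.5, 30.4]
ee_rot: [-180.0, 0.0, 7.6]
force: [-0.5, 0.6, -0.5]
gripper_width: 23.6
gripper_force: 40.0
```

Request:
arm_command:
  motion:
    - {"offset":[0,0,-0.02],"spin":0}
    - {"offset":[0,0,-0.04],"spin":0}
    - {"offset":[0,0,-0.045],"spin":0}
    - {"offset":[0,0,-0.045],"spin":0}
    - {"offset":[0,0,-0.04],"spin":0}

```text
time_s: 5.85
ee_pos: [554.7, -64.5, 221.4]
ee_rot: [180.0, 0.0, 7.6]
force: [0.8, 0.5, -3.0]
gripper_width: 23.5
gripper_force: 39.9
```

Request:
arm_command:
  motion:
    - {"offset":[-0.0102,-0.0411,0],"spin":-0.164}
    - {"offset":[-0.0033,-0.0422,0],"spin":-0.164}
    - {"offset":[0.0036,-0.0422,0],"spin":-0.164}
    - {"offset":[0.0104,-0.041,0],"spin":-0.164}
    - {"offset":[0.0171,-0.0388,0],"spin":-0.164}

```text
time_s: 6.48
ee_pos: [476.5, 133.6, 219.7]
ee_rot: [-179.9, 0.1, 54.8]
force: [0.4, 0.0, -3.2]
gripper_width: 23.6
gripper_force: 39.9
```

Request:
arm_command:
  motion:
    - {"offset":[0.0231,-0.0354,0],"spin":-0.164}
    - {"offset":[0.0286,-0.0312,0],"spin":-0.164}
    - {"offset":[0.0333,-0.0261,0],"spin":-0.164}
    - {"offset":[0.0372,-0.0203,0],"spin":-0.164}
    - {"offset":[0.04,-0.014,0],"spin":-0.164}

```text
time_s: 7.1
ee_pos: [399.4, 330.5, 219.7]
ee_rot: [-179.9, 0.0, 101.8]
force: [0.8, 0.1, -2.3]
gripper_width: 23.8
gripper_force: 39.9
```

Request:
arm_command:
  motion:
    - {"offset":[0,0,0],"spin":0}
    - {"offset":[0,0,0],"spin":0}

```text
time_s: 7.35
ee_pos: [400.1, 329.0, 219.7]
ee_rot: [-179.9, 0.1, 101.5]
force: [0.9, -0.5, -3.3]
gripper_width: 23.6
gripper_force: 39.9
```

```bash
python3 - <<'E'
from h import *
C=cam('wrist'); im,d=env.grab_frame('wrist'); cv2.imwrite('pics/w2.png',im); np.save('w2.npy',d)
P=cloud('wrist',d,C); X,Y,Z=P[...,0],P[...,1],P[...,2]
p=P[(np.hypot(X-520,Y-292)<140)&(Z>7)&(Z<18)]
print(len(p),cv2.minAreaRect(p[:,:2].astype(np.float32)),p.min(0),p.max(0))
s=P[(np.hypot(X-400,Y-330)<120)&(Z>180)&(Z<222)]
print('held',len(s),np.round(s.min(0)),np.round(s.max(0)))
for t,z in dict(cradle=0,front_edge=12,index_tip=54,ring_seat=60).items():
    for n in('wrist','side'):
        if n=='side': env.grab_frame('side')
        for q in env.pinpoint(n,t)[:1]: print(n,t,np.round(q['location'],1),round(q['score'],2),np.round(ray(n,q['location'],z,C=C if n=='wrist' else None),1))
plan(400,330,220,101.5)
E
```

```text
10143 ((521.5235595703125, 305.111572265625), (167.51382446289062, 141.9897918701172), 11.491814613342285) [426.12900851 250.59007319   7.16572156] [616.99661367 390.66290617  17.9820693 ]
held 6109 [376. 278. 191.] [421. 368. 222.]
wrist cradle [383.1 236. ] 0.9 [535.4 292.    0. ]
side cradle [273.6 247.7] 0.64 [527.6 297.1   0. ]
wrist front_edge [304.  239.8] 0.7 [440.6 272.3  12. ]
side front_edge [314.3 244. ] 0.9 [443.4 281.6  12. ]
side index_tip [313.1 229.7] 0.9 [444.6 289.   54. ]
side ring_seat [268.9 223.2] 0.67 [535.7 294.   60. ]
t 8.0 pos [400.4 329.6 220.4] rot [180.     0.   101.51] j [38. 14. 98. -0. 69. 27.] F [-0.6 -0.6 -3. ] w 23.7
-> tool offset mm [ 0.5 -0.3  0.4] spin rad 0.0
```

View pics/w2.png

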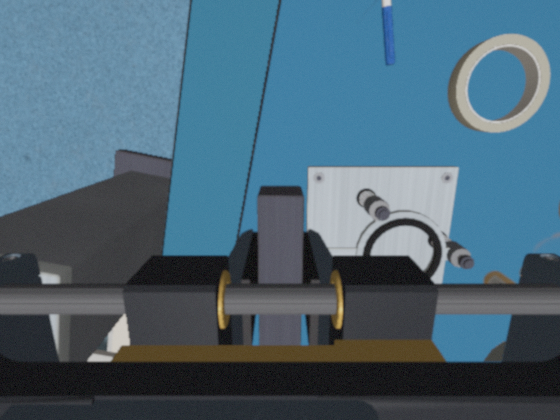

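The wrist view shows the held stock at columns 258–303, the plate's left (front) edge at column 308, and the finger near row 248. I'll refine the front edge and finger line from this depth image.

```bash
python3 - <<'E'
from h import *
a=np.radians(11.5); M=np.array([[np.cos(a),np.sin(a)],[-np.sin(a),np.cos(a)]])
for n,f in(('wrist','w2.npy'),('side','side0.npy'),('scene','scene0.npy')):
    P=cloud(n,np.load(f)).reshape(-1,3); P=P[~np.isnan(P[:,0])]
    uv=P[:,:2]@M.T; Z=P[:,2]
    print(n)
    m=(Z>8)&(Z<16)&(abs(uv[:,0]-570)<110)&(abs(uv[:,1]-185)<110)
    U=uv[m]
    for v0 in range(110,280,20):
        k=U[abs(U[:,1]-v0)<10]
        if len(k)>20: print(v0,len(k),'u',np.round(np.percentile(k[:,0],[1,3,97,99]),1))
    print('v range',np.round(np.percentile(U[:,1],[.5,1,99,99.5]),1))
    f=uv[(Z>49)&(Z<60)&(uv[:,0]>480)&(uv[:,0]<528)&(abs(uv[:,1]-182)<30)]
    if len(f): print('finger',len(f),np.round(f.min(0),1),np.round(f.max(0),1),np.round(np.median(f,0),1))
    r=uv[(Z>57)&(Z<70)&(np.hypot(uv[:,0]-581,uv[:,1]-183)<50)]
    if len(r): print('ring',np.round(r.min(0),1),np.round(r.max(0),1))
E
```

```text
wrist
130 91 u [643.9 645.  655.  655.3]
150 200 u [615.1 616.6 654.8 655.6]
170 1089 u [513.1 517.4 634.9 637.4]
190 1423 u [490.1 496.9 651.2 654.1]
210 1499 u [489.8 492.  652.3 654.3]
230 2132 u [490.3 492.8 651.1 653.9]
250 2586 u [489.9 493.2 650.3 653.7]
270 1044 u [490.7 494.  650.  653.5]
v range [131.7 142.4 266.5 266.6]
finger 140 [508.1 179.1] [528.  187.7] [518.6 184.8]
ring [532.5 152.8] [630.8 228.3]
side
110 229 u [491.2 493.4 641.8 645.3]
130 200 u [491.2 493.4 623.1 626. ]
150 186 u [491.2 493.4 638.  653.5]
170 224 u [491.2 493.3 653.7 656.1]
190 406 u [491.2 495.4 651.4 655.1]
210 444 u [491.2 495.3 652.4 654.9]
230 487 u [491.2 495.2 651.5 654.7]
250 553 u [491.3 495.2 651.3 654.6]
270 317 u [491.6 497.1 651.2 653.8]
v range [ 99.4 100.6 267.6 268.2]
finger 72 [493.5 174.8] [526.3 191.1] [511.8 182.5]
ring [539.9 138.4] [630.6 230.2]
scene
110 151 u [487.3 489.3 648.9 651.5]
130 188 u [487.5 489.7 645.7 649.3]
150 163 u [486.7 487.9 624.5 627.3]
170 149 u [487.5 489.7 620.8 642.8]
190 177 u [487.3 489.2 649.1 650. ]
210 251 u [487.  490.4 649.2 651.7]
230 281 u [488.1 491.1 646.2 650.4]
250 318 u [488.5 492.2 648.2 651. ]
270 169 u [488.4 490.4 648.1 650.9]
v range [ 99.2 100.2 268.8 269.5]
finger 48 [491.4 172.9] [527.9 190.7] [510.8 183.5]
ring [535.2 138.1] [630.  229.6]
```

Request:
arm_command:
  motion:
    - {"offset":[0,0.0075,0.04],"spin":0}
    - {"offset":[0,0.0075,0.045],"spin":0}
    - {"offset":[0,0,0.045],"spin":0}
    - {"offset":[0,0,0.04],"spin":0}
    - {"offset":[0,0,0.016],"spin":0}

```text
time_s: 8.62
ee_pos: [413.9, 331.8, 32.0]
ee_rot: [-179.8, 0.1, 101.5]
force: [0.7, 0.2, -3.3]
gripper_width: 23.4
gripper_force: 39.9
```

Request:
arm_command:
  motion:
    - {"offset":[0,0,0.002],"spin":0}
    - {"offset":[0,0,0.001],"spin":0}
    - {"offset":[0,0,0],"spin":0}

```text
time_s: 9.0
ee_pos: [415.7, 333.1, 32.4]
ee_rot: [179.9, -0.0, 101.5]
force: [-0.3, -0.6, -3.4]
gripper_width: 23.5
gripper_force: 39.9
```

Request:
arm_command:
  motion:
    - {"offset":[0,0,0.0015],"spin":0}
    - {"offset":[0,0.002,0],"spin":0}
    - {"offset":[0,0.001,0],"spin":0}
    - {"offset":[0,0,0],"spin":0}

```text
time_s: 9.5
ee_pos: [417.7, 333.1, 30.4]
ee_rot: [-180.0, 0.0, 101.5]
force: [-4.3, -0.5, 5.3]
gripper_width: 23.6
gripper_force: 39.9
```

Request:
arm_command:
  motion:
    - {"offset":[0,0.0005,0.0005],"spin":0}
    - {"offset":[0,0.0005,0],"spin":0}
    - {"offset":[0,0,0],"spin":0}

```text
time_s: 9.88
ee_pos: [417.8, 333.1, 30.4]
ee_rot: [-179.9, 0.0, 101.5]
force: [-7.3, -0.8, 9.7]
gripper_width: 23.8
gripper_force: 39.9
```

Request:
arm_command:
  motion:
    - {"offset":[0,0,-0.0008],"spin":0}
    - {"offset":[0,0.001,0],"spin":0}
    - {"offset":[0,0.001,0],"spin":0}
    - {"offset":[0,0,0],"spin":0}

```text
time_s: 10.38
ee_pos: [418.6, 333.3, 30.4]
ee_rot: [-179.7, 0.0, 101.5]
force: [-9.1, 0.0, 9.8]
gripper_width: 23.8
gripper_force: 40.0
```

```bash
python3 - <<'E'
from h import *
C=cam('wrist'); im,d=env.grab_frame('wrist'); a=np.radians(11.5)
s,_=env.grab_frame('side')
cv2.imwrite('pics/m3.png',np.vstack([cv2.resize(im[100:300,150:450],(600,400))[60:],cv2.resize(s[190:280,230:380],(600,260))]))
plan(418,333,30.4,101.5)
E
```

```text
t 10.47 pos [418.6 333.3  30.4] rot [-1.7971e+02  4.0000e-02  1.0149e+02] j [ 37.  27. 109.   0.  44.  26.] F [-10.    0.6   9.1] w 23.7
-> tool offset mm [-0.2 -0.6 -0. ] spin rad -0.0
```

View pics/m3.png

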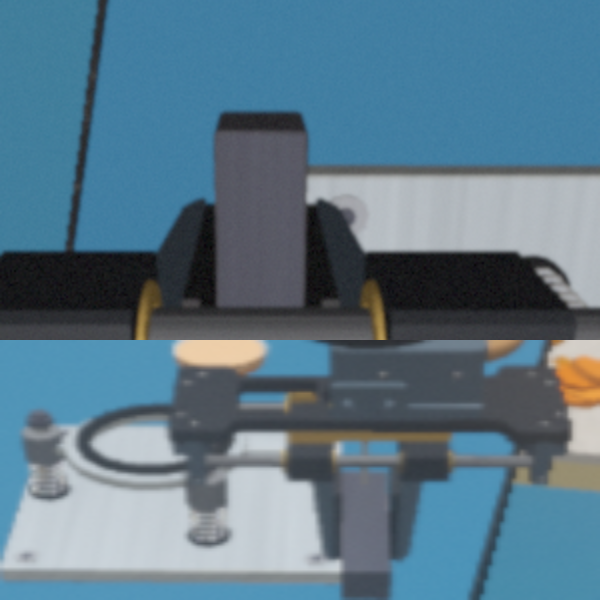

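Top half: the stock stands against the plate's left edge with no visible gap. Bottom half: the side view shows the same, the stock end at (365,540) touching the plate. I'll ease the vertical load and check that the lateral contact holds.

Request:
arm_command:
  motion:
    - {"offset":[0,0,-0.0015],"spin":0}
    - {"offset":[0,0.001,0],"spin":0}
    - {"offset":[0,0,0],"spin":0}

```text
time_s: 10.85
ee_pos: [418.7, 333.0, 30.5]
ee_rot: [-179.6, 0.1, 101.5]
force: [-10.5, 0.7, 0.5]
gripper_width: 24.2
gripper_force: 40.0
```

Request:
arm_command:
  motion:
    - {"offset":[0,-0.002,0],"spin":0}
    - {"offset":[0,-0.001,0],"spin":0}
    - {"offset":[0,0,0],"spin":0}
    - {"offset":[0,0,0],"spin":0}
  jaw: 0.06

```text
time_s: 11.35
ee_pos: [419.6, 333.6, 31.9]
ee_rot: [179.9, -0.0, 101.5]
force: [0.2, 0.1, 0.3]
gripper_width: 58.9
gripper_force: 0.0
```

Request:
arm_command:
  motion:
    - {"offset":[0,0,-0.04],"spin":0}
    - {"offset":[0,0,-0.055],"spin":0}
    - {"offset":[0,0,-0.055],"spin":0}
    - {"offset":[0,0,-0.05],"spin":0}
    - {"offset":[0,0,0],"spin":0}

```text
time_s: 11.98
ee_pos: [421.1, 334.9, 236.3]
ee_rot: [179.5, -0.2, 101.5]
force: [-0.2, -0.1, -1.0]
gripper_width: 60.3
gripper_force: 0.0
```

Request:
arm_command:
  motion:
    - {"offset":[0,0,0],"spin":0}
    - {"offset":[0,0,0],"spin":0}

```text
time_s: 12.22
ee_pos: [418.3, 332.8, 229.9]
ee_rot: [-179.8, 0.1, 101.5]
force: [0.9, -0.4, 0.1]
gripper_width: 59.8
gripper_force: 0.0
```

```bash
python3 - <<'E'
from h import *
C=cam('wrist'); im,d=env.grab_frame('wrist'); np.save('w4.npy',d)
P=cloud('wrist',d,C); a=np.radians(11.5); M=np.array([[np.cos(a),np.sin(a)],[-np.sin(a),np.cos(a)]])
uv=P[...,:2]@M.T; u,v,Z=uv[...,0],uv[...,1],P[...,2]
m=(Z>19)&(Z<32)&(abs(u-476)<30)&(abs(v-228)<80)
r=cv2.minAreaRect(uv[m].astype(np.float32)); print('stock uv',m.sum(),r,np.round(uv[m].min(0),1),np.round(uv[m].max(0),1))
m=(Z>36)&(Z<115)&(abs(u-476)<30)&(abs(v-182)<30); 
if m.sum(): print('blade',m.sum(),np.round(np.percentile(uv[m],[5,50,95],axis=0),1))
for v0 in range(190,270,15):
    k=(Z>8)&(Z<16)&(abs(v-v0)<7)&(u>470)&(u<560)
    s=(Z>20)&(Z<32)&(abs(v-v0)<7)&(u>455)&(u<500)
    print(v0,np.round(np.percentile(u[k],2),1) if k.any() else '',np.round(np.percentile(u[s],[2,98]),1) if s.any() else '')
s,_=env.grab_frame('side')
cv2.imwrite('pics/m5.png',np.vstack([cv2.resize(im[60:300,150:450],(600,480))[160:],cv2.resize(s[190:280,230:380],(600,260))]))
plan(415,30,230,101.5)
E
```

```text
stock uv 1958 ((476.3046569824219, 227.02655029296875), (108.9762954711914, 23.51274871826172), 89.67927551269531) [464.2 172.6] [488.2 281.5]
blade 234 [[475.1 175.2]
 [477.2 183.9]
 [504.3 189.5]]
190 490.3 [464.4 487.6]
205 490.2 [464.5 487.5]
220 490.0 [464.7 487.4]
235 489.8 [464.8 487.2]
250 489.8 [464.9 487.1]
265 490.7 [465.  488.1]
t 12.32 pos [418.5 333.  230.2] rot [-1.7985e+02  8.0000e-02  1.0152e+02] j [37. 15. 94. -0. 71. 26.] F [-0.5  0.4 -0.5] w 60.0
-> tool offset mm [-296.2  -64.     0.8] spin rad 0.0
```

View pics/m5.png

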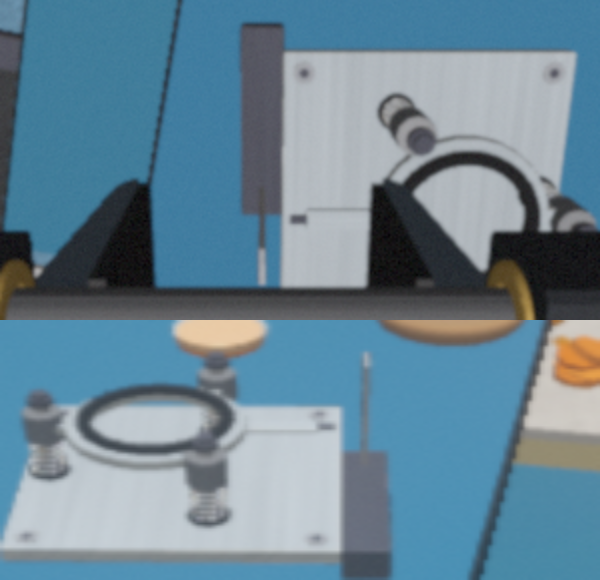

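Top half: the stock sits along the plate's front edge, with the blade at (262,240) directly in front of the finger tip at (297,218). Side view: the same, no visible gap. I'll give it one light push to be sure it is flush.

Request:
arm_command:
  motion:
    - {"offset":[0,0,0.05],"spin":0}
    - {"offset":[0,0,0.055],"spin":0}
    - {"offset":[0,0,0.055],"spin":0}
    - {"offset":[0,0,0.038],"spin":0}
    - {"offset":[0,0,0],"spin":0}
  jaw: 0.04

```text
time_s: 12.95
ee_pos: [417.0, 331.9, 30.7]
ee_rot: [-179.6, 0.2, 101.5]
force: [-0.0, -0.4, 0.8]
gripper_width: 40.0
gripper_force: 0.0
```

Request:
arm_command:
  motion:
    - {"offset":[0,0.004,0],"spin":0}
    - {"offset":[0,0.003,0],"spin":0}
    - {"offset":[0,0.0015,0],"spin":0}
    - {"offset":[0,0.001,0],"spin":0}
    - {"offset":[0,0,0],"spin":0}

```text
time_s: 13.58
ee_pos: [426.4, 335.0, 34.7]
ee_rot: [-179.8, -0.0, 101.5]
force: [-6.9, 0.4, 4.7]
gripper_width: 40.1
gripper_force: 3.3
```

Request:
arm_command:
  motion:
    - {"offset":[0,-0.009,0],"spin":0}
    - {"offset":[0,0,-0.04],"spin":0}
    - {"offset":[0,0,-0.055],"spin":0}
    - {"offset":[0,0,-0.055],"spin":0}
    - {"offset":[0,0,-0.055],"spin":0}

```text
time_s: 14.2
ee_pos: [419.7, 333.4, 241.4]
ee_rot: [179.8, -0.0, 101.5]
force: [0.7, 1.0, -0.7]
gripper_width: 39.9
gripper_force: 0.0
```

Request:
arm_command:
  motion:
    - {"offset":[-0.0367,-0.0075,-0.02],"spin":-0.171}
    - {"offset":[-0.0349,-0.0136,-0.02],"spin":-0.171}
    - {"offset":[-0.0321,-0.0194,0],"spin":-0.171}
    - {"offset":[-0.0283,-0.0246,0],"spin":-0.171}
    - {"offset":[-0.0237,-0.029,0],"spin":-0.171}
  jaw: 0.07

```text
time_s: 14.82
ee_pos: [419.5, 144.8, 279.5]
ee_rot: [179.9, 0.2, 150.8]
force: [1.0, 0.5, -0.9]
gripper_width: 70.3
gripper_force: 0.0
```

Request:
arm_command:
  motion:
    - {"offset":[-0.0185,-0.0326,0],"spin":-0.171}
    - {"offset":[-0.0126,-0.0353,0],"spin":-0.171}
    - {"offset":[-0.0064,-0.0369,0],"spin":-0.171}
    - {"offset":[0,0,0],"spin":0}
    - {"offset":[0,0,0],"spin":0}

```text
time_s: 15.45
ee_pos: [419.5, 34.0, 279.1]
ee_rot: [180.0, 0.1, 179.8]
force: [-0.0, -0.9, 0.4]
gripper_width: 70.0
gripper_force: 0.0
```

```bash
python3 - <<'E'
from h import *
from scipy.optimize import least_squares
C=cam('wrist'); im,d=env.grab_frame('wrist'); cv2.imwrite('pics/w6.png',im)
P=cloud('wrist',d,C); X,Y,Z=P[...,0],P[...,1],P[...,2]
t=P[(np.hypot(X-415,Y-35)<50)&(Z>143)&(Z<160)]
print('top',len(t),cv2.minEnclosingCircle(t[:,:2].astype(np.float32)) if len(t) else '',np.median(t,0))
b=P[(np.hypot(X-415,Y-35)<60)&(Z>30)&(Z<75)]
if len(b)>50:
    r=least_squares(lambda q:np.linalg.norm(b-[q[0],q[1],q[2]],axis=1)-42,[415,35,52],loss='soft_l1'); print('ball',len(b),r.x)
for f,z in dict(flask=10,flask_stand=0).items():
    for q in env.pinpoint('wrist',f)[:1]: print(f,q,ray('wrist',q['location'],z,C=C))
sd,dd=env.grab_frame('side')
a=np.radians(11.5); M=np.array([[np.cos(a),np.sin(a)],[-np.sin(a),np.cos(a)]])
Q=cloud('side',dd); uv=Q[...,:2]@M.T; u,v,z=uv[...,0],uv[...,1],Q[...,2]
m=(z>23)&(z<30)&(abs(u-476)<30)&(abs(v-228)<70); print('side stock',m.sum(),cv2.minAreaRect(uv[m].astype(np.float32)))
for n in ('side',):
    pass
plan(415,35,230,180)
E
```

```text
top 955 ((421.1694641113281, 33.20803451538086), 15.74994945526123) [420.12247167  33.49335549 152.56141936]
ball 846 [421.33080009  33.29990034  52.07901112]
flask {'location': [282.2, 177.1], 'score': 0.75} [419.11665885  36.59738961  10.        ]
side stock 427 ((477.7066955566406, 228.22840881347656), (111.13739776611328, 23.27457618713379), 89.87178039550781)
t 15.65 pos [419.4  34.5 278.8] rot [1.8000e+02 2.0000e-02 1.7995e+02] j [  3.   2. 103.  -0.  75. -87.] F [0.1 0.2 0.9] w 70.4
-> tool offset mm [ 4.4  0.5 48.8] spin rad -0.001
```

View pics/w6.png

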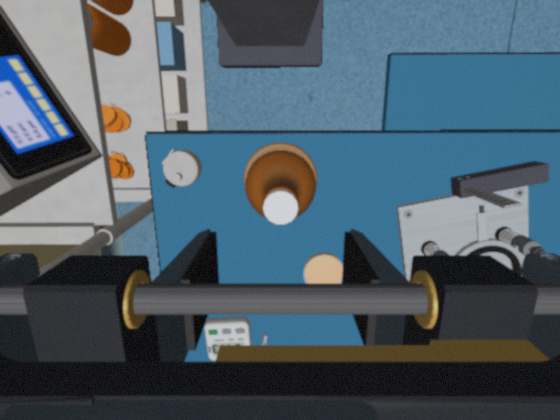

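The wrist view shows the flask's stopper at (281,205), centred between the fingers. The dish, counter and timer are undisturbed and the square is against the plate. I'll descend and grip the neck.

Request:
arm_command:
  motion:
    - {"offset":[-0.0018,-0.001,0.035],"spin":0}
    - {"offset":[0,0,0.045],"spin":0}
    - {"offset":[0,0,0.045],"spin":0}
    - {"offset":[0,0,0.038],"spin":0}
    - {"offset":[0,0,0],"spin":0}

```text
time_s: 16.27
ee_pos: [419.2, 33.2, 113.8]
ee_rot: [-180.0, -0.4, 179.9]
force: [0.5, 0.0, -0.2]
gripper_width: 70.1
gripper_force: 0.0
```

Request:
arm_command:
  motion:
    - {"offset":[0,0,0],"spin":0}
    - {"offset":[0,0,0],"spin":0}
    - {"offset":[0,0,0],"spin":0}
    - {"offset":[0,0,0],"spin":0}
    - {"offset":[0,0,0],"spin":0}
  jaw: 0.02
  newtons: 35

```text
time_s: 16.9
ee_pos: [421.6, 33.2, 116.2]
ee_rot: [179.9, 0.1, 179.9]
force: [-0.9, 2.1, 3.2]
gripper_width: 31.4
gripper_force: 35.0
```

Request:
arm_command:
  motion:
    - {"offset":[0,0,0],"spin":0}
    - {"offset":[0,0,0],"spin":0}

```text
time_s: 17.15
ee_pos: [421.6, 33.1, 116.2]
ee_rot: [180.0, 0.1, 179.9]
force: [-0.3, 2.9, 5.3]
gripper_width: 31.6
gripper_force: 35.0
```

Request:
arm_command:
  motion:
    - {"offset":[0,0,-0.025],"spin":0}
    - {"offset":[0,0,-0.04],"spin":0}
    - {"offset":[0,0,-0.045],"spin":0}
    - {"offset":[0,0,-0.04],"spin":0}
    - {"offset":[-0.01,0.022,-0.02],"spin":0}

```text
time_s: 17.77
ee_pos: [431.2, 53.6, 287.3]
ee_rot: [-179.9, 0.1, 179.8]
force: [1.2, 0.2, -3.6]
gripper_width: 31.4
gripper_force: 34.9
```

Request:
arm_command:
  motion:
    - {"offset":[-0.019,0.0436,0],"spin":0}
    - {"offset":[-0.019,0.0436,0],"spin":0}
    - {"offset":[-0.019,0.0436,0],"spin":0}
    - {"offset":[-0.019,0.0436,0],"spin":0}
    - {"offset":[-0.019,0.0436,0],"spin":0}

```text
time_s: 18.4
ee_pos: [526.9, 273.2, 284.3]
ee_rot: [-179.8, -0.1, 179.9]
force: [0.5, 0.4, -2.3]
gripper_width: 31.9
gripper_force: 34.9
```

Request:
arm_command:
  motion:
    - {"offset":[-0.0094,0.0217,0],"spin":0}
    - {"offset":[0,0,0],"spin":0}
    - {"offset":[0,0,0],"spin":0}

```text
time_s: 18.77
ee_pos: [535.6, 293.1, 284.9]
ee_rot: [-179.9, -0.1, 179.9]
force: [0.6, -0.2, -1.8]
gripper_width: 31.7
gripper_force: 34.9
```

```bash
python3 - <<'E'
from h import *
from scipy.optimize import least_squares
a=np.radians(11.5)
C=cam('wrist'); im,d=env.grab_frame('wrist'); cv2.imwrite('pics/w7.png',im)
for nm,P in (('now',cloud('wrist',d,C)),):
    X,Y,Z=P[...,0],P[...,1],P[...,2]
    r=P[(Z>55)&(Z<66)&(np.hypot(X-536,Y-295)<50)]
    print(nm,len(r),np.round(r.min(0),1),np.round(r.max(0),1))
    b=P[(Z>186)&(Z<260)&(np.hypot(X-536,Y-295)<60)]
    if len(b)>50: print('ball',least_squares(lambda q:np.linalg.norm(b-q,axis=1)-42,[536,295,230],loss='soft_l1').x)
for t,z in dict(ring_seat=60,index_tip=54,square_blade=26).items():
    for q in env.pinpoint('wrist',t)[:1]: print(t,np.round(q['location']),round(q['score'],2),np.round(ray('wrist',q['location'],z,C=C),1))
plan(536,294.8,160,180)
E
```

```text
now 1216 [486.6 246.2  55. ] [533.1 338.5  66. ]
ball [535.62547723 292.57353937 221.47707568]
ring_seat [76. 85.] 0.49 [425.1  69.6  60. ]
index_tip [261. 105.] 0.82 [446.3 271.5  54. ]
square_blade [262.  94.] 0.91 [432.5 271.2  26. ]
t 18.98 pos [535.8 293.2 286. ] rot [-1.7998e+02  1.0000e-02  1.7984e+02] j [ 28.  20.  79.  -0.  81. -62.] F [-0.4 -0.1 -1.8] w 31.6
-> tool offset mm [ -0.2   1.6 126. ] spin rad -0.003
```

View pics/w7.png

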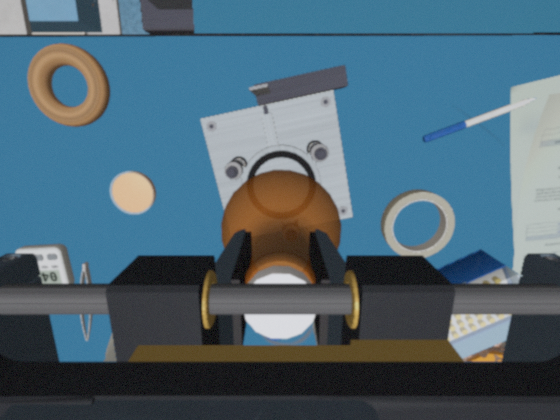

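The wrist view shows the ball at (281,222) directly over the ring (visible arc at (281,180)), and the square flush with its blade at (262,94). I'll fit the ring's centre once more.

```bash
python3 - <<'E'
from h import *
from scipy.optimize import minimize
a=np.radians(11.5)
C=cam('wrist'); im,d=env.grab_frame('wrist')
def fit(n,P):
    r=P[(P[...,2]>56)&(P[...,2]<65)]; 
    w=r[(np.hypot(r[:,0]-535.5,r[:,1]-294)<54)&(np.hypot(r[:,0]-535.5,r[:,1]-294)>27)][:,:2]
    t=(w-[535.5,294])@[-np.cos(a),-np.sin(a)]; s=abs((w-[535.5,294])@[-np.sin(a),np.cos(a)])
    w=w[~((t>0)&(s<10))]
    def c(q):
        R_=np.hypot(*(w-q).T); return np.minimum(np.maximum(0,33-R_)+np.maximum(0,R_-47),4).sum()+1e-3
    g=[(c((x,y)),x,y) for x in np.arange(528,543,.5) for y in np.arange(287,302,.5)]
    m=min(g)[0]; k=np.array([q for q in g if q[0]<=m*1.1+1]); print(n,len(w),round(m,1),k.mean(0)[1:],k.std(0)[1:])
fit('wrist',cloud('wrist',d,C))
fit('side0',cloud('side',np.load('side0.npy'))); fit('scene0',cloud('scene',np.load('scene0.npy')))
E
```

```text
wrist 960 76.8 [535.         292.35714286] [0.37796447 0.34992711]
side0 486 128.8 [536.640625 296.1875  ] [0.8313616  0.77811872]
scene0 273 95.5 [533.35714286 295.46428571] [1.02519286 0.84791661]
```

Request:
arm_command:
  motion:
    - {"offset":[0,0.0005,0.03],"spin":0}
    - {"offset":[0,0,0.035],"spin":0}
    - {"offset":[0,0,0.035],"spin":0}
    - {"offset":[0,0,0.025],"spin":0}
    - {"offset":[0,0,0],"spin":0}

```text
time_s: 19.65
ee_pos: [534.8, 293.7, 159.0]
ee_rot: [-179.9, -0.2, 179.9]
force: [0.4, 0.6, -1.7]
gripper_width: 31.3
gripper_force: 34.9
```

Request:
arm_command:
  motion:
    - {"offset":[0,0,0.004],"spin":0}
    - {"offset":[0,0,0.004],"spin":0}
    - {"offset":[0,0,0.004],"spin":0}
    - {"offset":[0,0,0],"spin":0}
    - {"offset":[0,0,0],"spin":0}

```text
time_s: 20.27
ee_pos: [536.5, 294.4, 149.6]
ee_rot: [-180.0, 0.1, 179.9]
force: [-0.4, -3.6, 5.2]
gripper_width: 31.3
gripper_force: 35.0
```

Request:
arm_command:
  motion:
    - {"offset":[0,-0.001,0.003],"spin":0}
    - {"offset":[0,0,0.004],"spin":0}
    - {"offset":[0,0,0.003],"spin":0}
    - {"offset":[0,0,0],"spin":0}
    - {"offset":[0,0,0],"spin":0}

```text
time_s: 20.9
ee_pos: [536.3, 293.6, 139.8]
ee_rot: [-180.0, 0.1, 179.9]
force: [-1.9, -2.9, 7.3]
gripper_width: 31.7
gripper_force: 35.0
```

Request:
arm_command:
  motion:
    - {"offset":[0,0,0.003],"spin":0}
    - {"offset":[0,0,0.002],"spin":0}
    - {"offset":[0,0,0],"spin":0}
    - {"offset":[0,0,0],"spin":0}

```text
time_s: 21.4
ee_pos: [536.3, 293.6, 135.2]
ee_rot: [180.0, 0.1, 179.9]
force: [-2.3, -4.1, 9.3]
gripper_width: 31.3
gripper_force: 35.0
```

Request:
arm_command:
  motion:
    - {"offset":[0.0005,-0.001,0.001],"spin":0}
    - {"offset":[0,0,0.0005],"spin":0}
    - {"offset":[0,0,0],"spin":0}
    - {"offset":[0,0,0],"spin":0}

```text
time_s: 21.9
ee_pos: [536.2, 293.2, 134.0]
ee_rot: [179.9, 0.1, 179.9]
force: [-2.0, -2.6, 10.4]
gripper_width: 31.3
gripper_force: 35.0
```

Request:
arm_command:
  motion:
    - {"offset":[0,0,0.001],"spin":0}
    - {"offset":[0,0,0],"spin":0}
    - {"offset":[0,0,0],"spin":0}
    - {"offset":[0,0,0],"spin":0}

```text
time_s: 22.4
ee_pos: [536.2, 293.2, 133.1]
ee_rot: [179.9, 0.1, 179.9]
force: [-0.9, -2.2, 10.0]
gripper_width: 31.7
gripper_force: 35.0
```

Request:
arm_command:
  motion:
    - {"offset":[0,0,0.001],"spin":0}
    - {"offset":[0,0,0],"spin":0}
    - {"offset":[0,0,0],"spin":0}
    - {"offset":[0,0,0],"spin":0}

```text
time_s: 22.9
ee_pos: [536.3, 293.2, 133.0]
ee_rot: [179.9, 0.2, 179.9]
force: [-2.1, -2.3, 14.0]
gripper_width: 31.5
gripper_force: 35.0
```

Request:
arm_command:
  motion:
    - {"offset":[0,0,0.001],"spin":0}
    - {"offset":[0,0,0],"spin":0}
    - {"offset":[0,0,0],"spin":0}
    - {"offset":[0,0,0],"spin":0}

```text
time_s: 23.4
ee_pos: [536.3, 293.3, 132.9]
ee_rot: [179.9, 0.2, 179.9]
force: [-2.7, -4.1, 18.0]
gripper_width: 31.6
gripper_force: 35.0
```

The stop is reached: the height holds at 133 mm while the force climbs. I'll ease off slightly to about 15 N and verify.

Request:
arm_command:
  motion:
    - {"offset":[0.0003,-0.0005,-0.0005],"spin":0}
    - {"offset":[0,0,0],"spin":0}
    - {"offset":[0,0,0],"spin":0}
    - {"offset":[0,0,0],"spin":0}

```text
time_s: 23.9
ee_pos: [536.2, 293.1, 132.9]
ee_rot: [179.8, 0.2, 179.9]
force: [-3.0, -3.3, 15.6]
gripper_width: 31.3
gripper_force: 35.0
```

```bash
python3 - <<'E'
from h import *
s,d=env.grab_frame('side'); a=np.radians(11.5); M=np.array([[np.cos(a),np.sin(a)],[-np.sin(a),np.cos(a)]])
P=cloud('side',d); uv=P[...,:2]@M.T; u,v,Z=uv[...,0],uv[...,1],P[...,2]
m=(abs(u-507)<10)&(abs(v-183)<4)&(Z>20)&(Z<70); print('finger z',m.sum(),np.median(Z[m]) if m.any() else '')
m=(Z>23)&(Z<30)&(abs(u-476)<30)&(abs(v-228)<70); print('stock',cv2.minAreaRect(uv[m].astype(np.float32)))
cv2.imwrite('pics/s8.png',cv2.resize(s[100:280,200:400],(660,594),interpolation=cv2.INTER_CUBIC)); plan(536,293,133,180)
E
```

```text
finger z 28 36.33114097989966
stock ((477.7456359863281, 228.2269287109375), (112.74209594726562, 23.19549560546875), 89.8740005493164)
t 23.95 pos [536.2 293.1 132.9] rot [179.85   0.22 179.89] j [ 28.  25.  93.   0.  61. -62.] F [-2.8 -3.5 16.5] w 31.4
-> tool offset mm [ 0.2 -0.1 -0.1] spin rad -0.002
```

View pics/s8.png

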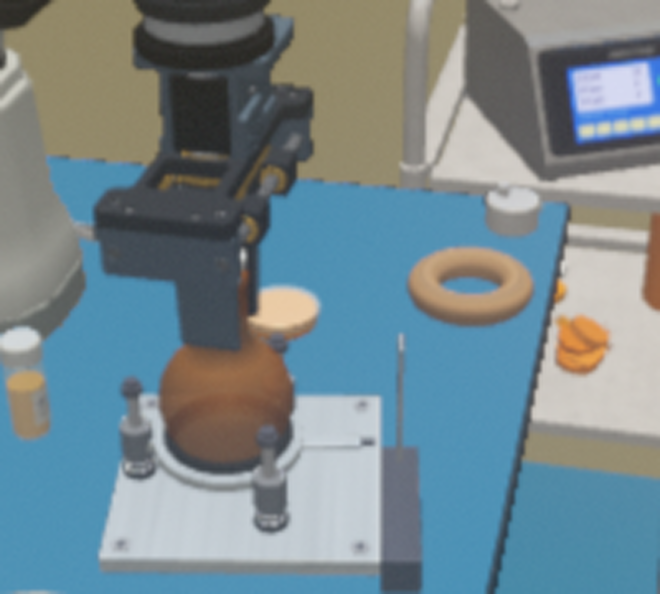

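The side view shows the flask upright at (228,400), with the ring down and the springs compressed. The finger's z measures 36 mm (54 − 18). The square is flush at (400,520), with its blade in front of the finger.

```bash
python3 -c "
from workcell import env
print(env.job_done())"
```

```text
the job is handed in; nothing more can be done
None
```

The square stands flush against the cradle's front edge with its blade in front of the finger, and the flask is seated upright and held on the ring's stop with about 16 N (finger measured at 36 mm, down from 54); the job is handed in at about 24 s on the robot's clock.

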